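# Roll the specimen canister up the reader's loading ramp

## Robot

A 6-joint arm with a two-finger parallel gripper is mounted at the origin on the work surface. World frame = base frame: x ahead of the robot, y to its left, z up, the work surface at z = 0. Lengths are in mm, angles in rad, forces in N, time in s.
With the tool pointing down it reaches from about 400 to 925 mm from the base axis. Payload 12.5 kg.
Tool frame: the origin (TCP) lies on the centre line of the jaws, within the pads' length; the fingertips stand 25 mm ahead of it and the grasp point (between the pads) lies 6 mm ahead of it (env.tip_extent is the distance from the TCP to the fingertips, in mm); x points along the fingers, z is the direction in which the jaws open and shut, and the axes are right-handed (so a half turn about x gives the same grasp; the last joint's range is limited). The gripper opens to 95 mm and grips with 3 to 60 N. Pads are 20 mm wide; open, the fingers measure 119 mm over their backs; the gripper's body (75 mm by 180 mm) begins 59 mm behind the grasp point.
Start: joints at [1.052, 0.491, 1.559, -0, 1.092, -0.106], TCP at [250.719, 572.524, 239.661] pointing down, gripper open.
Joint ranges: [-3.1, 3.1], [-0.84, 2.19], [0.05, 2.79], [-1.13, 4.28], [0.06, 2.93], [-2.69, 2.69]. Speed limits (rad/s): [2.22, 2.22, 2.79, 3.14, 3.14, 3.14].

## Interface

Orientations are given as [roll, pitch, yaw] about the fixed x, y, z axes, in that order (R = Rz(yaw) Ry(pitch) Rx(roll)).
In Python, from cell import env gives the robot as it stands.
- The arm moves only by the tool step_arm, never from a script. Its argument "rows" is a list of rows, each a list of 6 numbers: the shift along the tool's x, y, z in mm, then the turn, a rotation vector about the tool's x, y, z in rad. In form: [[x, y, z, wx, wy, wz], ...]. A call has 1 to 8 rows; each row shifts and turns the pose as measured when the row begins, along the tool's axes as they then stand; what a row does not reach is not made up. A row lasts 1/8 s, in which the tool goes at most 62.5 mm and 10.7 degrees, less where a joint would pass 70% of its speed; a pose out of reach is approached as far as the arm can. A call is refused whole if a number of a shift passes 62.5 or a number of a turn 0.188, either way. A call with a gripper value outside its range is refused whole. "grip" is the finger opening in mm, from 0 to 95.1, set as the call begins (left out, the last holds). The fingers move at their own pace and stop on an object; the grip force is fixed at half the most. Time passes only in rows, so rows that do not move let the fingers close. It gives the time, the measured TCP pose, the force and the opening at its end, in the units of the state.
- env.state(): the state, without advancing time (a new reading comes with each control period).
- env.read_camera(name): name is "scene" or "side" or "wrist"; returns the picture (400x640x3 uint8, red, green, blue); there is no depth.
- env.get_calibration(name): a dict with "fx", "fy", "cx", "cy" (pixels), "pose" (4x4, takes a point from camera to world coordinates); the wrist camera has in their place "hand_eye" (4x4, takes a point from camera to tool coordinates, whose origin is the TCP and whose axes are the tool frame's). Camera axes: x right, y down, z forward; pixel columns grow to the right and rows downward; lengths in mm; the calibration is good to about 2 mm. A picture is of the moment at which its call begins: read the wrist's pose just before it. get_calibration takes no time and is no camera call.
- env.job_done(): hands the job in, once; it reports no verdict.
The state is a dict: "t": time; "joints": joint angles; "qvel": joint speeds; "tau": joint torques, N m; "eef_pos": TCP position; "tcp_rot": TCP orientation; "ft_force": force on the tool from outside, world axes, zero at the start; "moment": the same for the moment, N m; "opening": opening from 0.0 (shut) to 1.0 (fully open).
Only numpy, scipy, OpenCV 4.12 (cv2) and the standard library are available. Lean on these libraries where they do the work, as an engineer would, in place of code of your own. Each camera call takes 0.05 s, during which the arm holds its last target.

## Task

Push the specimen canister that lies at the foot of the loading ramp slowly up the slope and over the crest, until it drops into the seat against the stop in front of the code reader, and leave it resting there. Do it only by pushing with the fingers: do not squeeze the canister or pick it up, and push gently, staying behind it so that it never shoots ahead or runs back down. Leave the things round the ramp where they are.

Things in the scene. Friction and masses are not known exactly. Their poses are not given: they have to be found in the camera images.
- ramp: Fixed loading ramp (sizes in mm), grey deck between white cheeks, 146 wide, 360 long with the grey reader box at its upper end (x 148 to 200, 68 high). Origin on the bench on its centre line; x points uphill to the stop, y across, z up. Deck 134 wide inside; cheeks 6 thick, 10 above landing and slope, 13 above the seat. Level landing 10 high at x -152 to -50; toe lip 18 high at x -160 to -152.
- slope_foot (a point): Foot of the slope on the centre line of the deck: ramp x = -50 mm, 10 mm above the bench. From here the deck rises straight at 10 degrees to the crest. Axes as the ramp's.
- crest (a point): Top edge of the slope on the centre line: ramp x = 90 mm, 34.7 mm above the bench. Behind it the deck steps down 4 mm to the level seat. Axes as the ramp's.
- seat (a point): Point of the level seat floor under a seated canister: ramp x = 108 mm, 30.7 mm above the bench. The steel stop's face is 30 mm further uphill (x = 138), the stop 10 thick with its top 73 above the bench. A seated canister has its centre at ramp x = 105 to 108, 61 above the bench, and the crest keeps it from rolling back.
- canister: The canister to push: a lying polished aluminium cylinder (smooth, friction about 0.3) with a grey cap at one end, 60 mm diameter, 130 long, 0.2 to 0.42 kg, rolling freely. Origin at its centre; y runs along its axis, x and z turn as it rolls. It starts at rest on the landing, across the ramp with 2 mm play to each cheek, centre at ramp x = -118 to -82 mm, 40 mm above the bench.
- spare: Bystander: another canister of the same kind standing upright on the bench beside the landing, on the ramp's -y side, 60 diameter, 130 high (mm), cap up; origin at the centre of its foot. Leave it.
- jar: Bystander: clear screw-cap jar standing beside the slope on the ramp's -y side, 56 diameter, 70 high (mm); origin at the centre of its foot. Leave it.
- slidebox: Bystander: grey slide box lying on the bench beyond the reader, 85 x 100 x 35 high (mm); origin at the centre of its underside. Leave it.
Things that resemble listed ones, but are neither listed nor needed, are in the scene too. What is shaped like the canister but purple is not meant.

How it is judged (in metres and radians):
On the way:
1. the canister is on the slope with the fingers pushing it (x of canister in the frame of ramp between -0.02 and 0.085 m and contact force between the fingers and canister above 0.05 N), for 0.1 s.
At the end, for the whole second after the job is handed in: The canister rests still (under 20 mm/s) in the seat against the stop: centre 100 to 113 mm along the ramp's x, 56 to 66 mm above the bench, within 10 mm of the centre line, its axis across the ramp within 0.08 rad; the bystanders are within 20 mm of where they stood (x of canister in the frame of ramp between 0.1 and 0.113 m and y of canister in the frame of ramp between -0.01 and 0.01 m and z of canister in the frame of ramp between 0.056 and 0.066 m and angle between the y axis of canister and the y axis of ramp, either way round below 0.08 rad and linear speed of canister below 0.02 m/s and distance of each of spare, jar, slidebox from where it was at the start of the episode below 0.02 m); the robot touches nothing.
It fails at once if the canister is picked up or carried: 8 to 13 mm or more off the deck ((x of canister in the frame of ramp below -0.05 m and z of canister in the frame of ramp above 0.048 m) or (x of canister in the frame of ramp below -0.022 m and z of canister in the frame of ramp above 0.0529 m) or (x of canister in the frame of ramp below 0.006 m and z of canister in the frame of ramp above 0.0579 m) or (x of canister in the frame of ramp below 0.034 m and z of canister in the frame of ramp above 0.0628 m) or (x of canister in the frame of ramp below 0.062 m and z of canister in the frame of ramp above 0.0677 m) or z of canister in the frame of ramp above 0.0735 m).
It fails at once if the canister runs away: it shoots ahead or rolls back faster than 0.35 m/s (linear speed of canister above 0.35 m/s).
It fails at once if the canister is knocked askew or off the ramp (angle between the y axis of canister and the y axis of ramp, either way round above 0.25 rad or y of canister in the frame of ramp above 0.03 m or y of canister in the frame of ramp below -0.03 m).
It fails at once if the canister is squeezed or forced: over 20 N from the fingers on the way up, or over 45 N once it is against the stop ((x of canister in the frame of ramp below 0.1 m and contact force between the fingers and canister above 20 N) or contact force between the fingers and canister above 45 N).
It fails at once if a bystander is disturbed (moved over 20 mm or tipped) (distance of any of spare, jar, slidebox from where it was at the start of the episode above 0.02 m or angle between any of spare, jar, slidebox's own z axis and vertical above 0.2 rad).
It also fails if it takes over 48 s, if anything falls off the work surface, if the arm or the gripper's body presses on something with over 40 N, if the wrist force passes 120 N, or if a joint passes its speed limit or range.

## Working session

There is one attempt and no reset: what is moved stays moved. The work goes in short steps, Python scripts to look and compute and a tool call to move; the robot and the scene stay as the last step left them, time stands still between calls to the robot, and variables do not carry over. Pictures are saved under pics/ and viewed, and the job is handed in when it is done.

Besides the shell and the picture viewer there is one more tool, called after ">>>" as name(argument=value, ...), one argument or row to a line, values as JSON. step_arm: Moves the arm, as the interface text tells. Its arguments: {"type":"object","properties":{"rows":{"type":"array","items":{"type":"array","items":{"type":"number"}}},"grip":{"type":"number"}},"required":["rows"]}

```bash
mkdir -p pics; ls
python3 - <<'E'
from cell import env
import cv2
for n in ("scene","side","wrist"):
    im=env.read_camera(n); cv2.imwrite(f"pics/{n}0.png",im[:,:,::-1])
    c=env.get_calibration(n); print(n,c)
print(env.state())
E
```

```text
pics
scene {'fx': 425.89962183407863, 'fy': 425.89962183407863, 'cx': 312.6394334695, 'cy': 202.86461679247347, 'pose': array([[-5.48315240e-01,  7.22153599e-01, -4.21716229e-01,
         1.02348884e+03],
       [ 8.36214839e-01,  4.79341402e-01, -2.66414270e-01,
         3.28340391e+02],
       [ 9.75402488e-03, -4.98724373e-01, -8.66705751e-01,
         9.92304440e+02],
       [ 0.00000000e+00,  0.00000000e+00,  0.00000000e+00,
         1.00000000e+00]])}
side {'fx': 441.31514143531336, 'fy': 441.31514143531336, 'cx': 323.0737131955038, 'cy': 209.79021258964946, 'pose': array([[ 8.69529326e-01, -3.79532419e-01,  3.16028313e-01,
         2.42048976e+02],
       [-4.93877969e-01, -6.70556624e-01,  5.53568754e-01,
        -5.61094476e+02],
       [ 1.81759037e-03, -6.37423687e-01, -7.70511350e-01,
         8.60605560e+02],
       [ 0.00000000e+00,  0.00000000e+00,  0.00000000e+00,
         1.00000000e+00]])}
wrist {'fx': 312.239136666897, 'fy': 312.239136666897, 'cx': 323.12413275975695, 'cy': 198.25223282189947, 'hand_eye': array([[ 2.98095963e-04, -2.53189042e-01,  9.67416777e-01,
 
[... 242 characters left out ...]
000000e+00,
         1.00000000e+00]])}
{'t': 0.15, 'joints': array([ 1.05235472e+00,  4.91432403e-01,  1.55927604e+00, -2.15224135e-05,
        1.09169388e+00, -1.05632225e-01]), 'qvel': array([-1.31048494e-03, -8.81244852e-04, -4.23061363e-04, -1.97765663e-05,
       -8.70485623e-04, -6.38332030e-04]), 'tau': array([ 2.19384747e-03, -6.12898993e+01, -2.58283818e+01,  6.92820735e-02,
        4.72892064e-02, -6.60176920e-05]), 'eef_pos': array([250.67301975, 572.37628311, 239.20046131]), 'tcp_rot': array([ 3.05953488,  1.56998643, -2.06565356]), 'ft_force': array([-0.34649952, -0.69061093, -0.63005115]), 'moment': array([-0.00233699, -0.00489998, -0.00224659]), 'opening': 0.9998173918485445}
```

View pics/scene0.png

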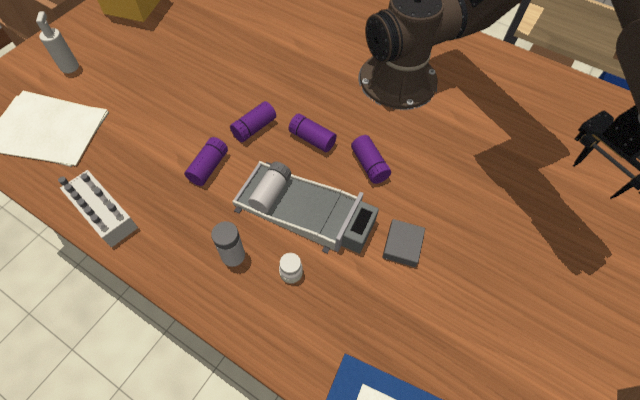

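View pics/side0.png

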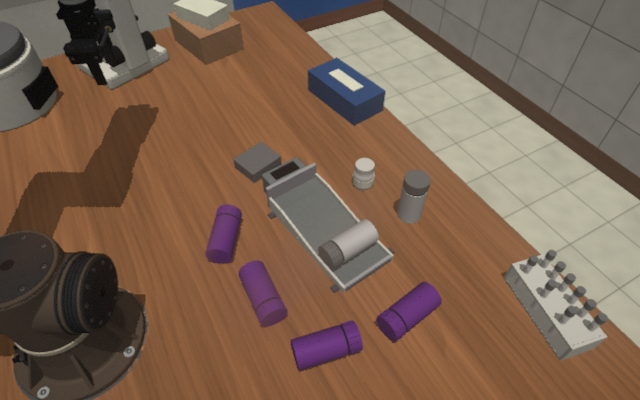

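View pics/wrist0.png

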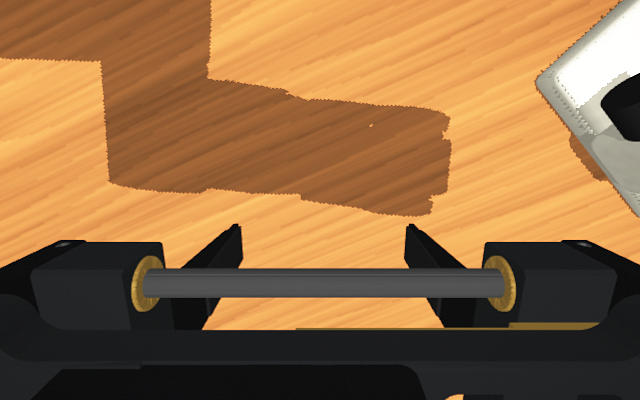

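The scene view has the ramp around (305,205), with the canister at (268,188), the spare at (229,245), the jar at (290,268) and the slide box at (404,243). In the side view the canister is at (348,243) and the stop at about (290,180). I'll zoom in for precise corners.

Run:
```python
import cv2
a=cv2.imread("pics/scene0.png")[150:260,220:390]; b=cv2.imread("pics/side0.png")[150:300,240:420]
cv2.imwrite("pics/sz.png",cv2.resize(a,None,fx=4.7,fy=4.7,interpolation=cv2.INTER_CUBIC))
cv2.imwrite("pics/dz.png",cv2.resize(b,None,fx=4,fy=4,interpolation=cv2.INTER_CUBIC))
```

```text
(no output)
```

View pics/sz.png

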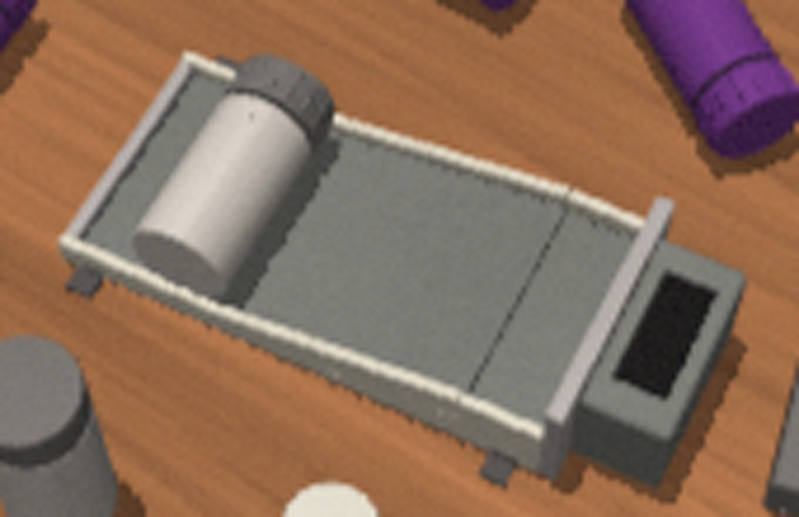

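View pics/dz.png

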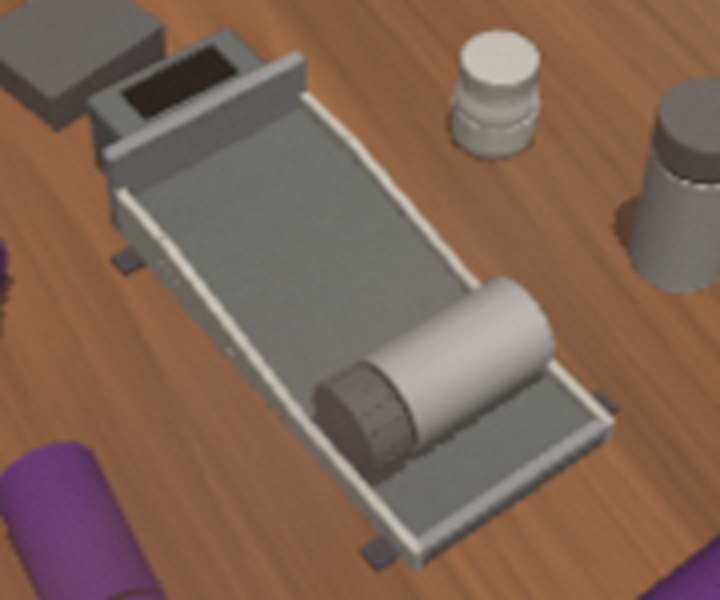

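```bash
cat > h.py <<'E'
import numpy as np
from cell import env
def ray(cam,uv,z):
    c=env.get_calibration(cam); T=c['pose']
    d=T[:3,:3]@np.array([(uv[0]-c['cx'])/c['fx'],(uv[1]-c['cy'])/c['fy'],1])
    o=T[:3,3]; return (o+d*(z-o[2])/d[2])[:2]
def fit(P,Q): # ramp pts P -> world Q
    P=np.array(P,float);Q=np.array(Q);pc=P.mean(0);qc=Q.mean(0)
    p=P-pc;q=Q-qc
    th=np.arctan2((p[:,0]*q[:,1]-p[:,1]*q[:,0]).sum(),(p*q).sum())
    R=np.array([[np.cos(th),-np.sin(th)],[np.sin(th),np.cos(th)]])
    return th,qc-R@pc,np.linalg.norm(P@R.T+qc-R@pc-Q,axis=1),R
E
python3 - <<'E'
from h import *
s=lambda u,v:("scene",(220+(u+.5)/4.7-.5,150+(v+.5)/4.7-.5))
d=lambda u,v:("side",(240+(u+.5)/4-.5,150+(v+.5)/4-.5))
L=[(s(188,52),-160,73,20),(s(62,238),-160,-73,20),(s(470,390),90,-67,34.7),(s(653,203),138,73,73),(s(548,412),138,-73,73),
(d(416,556),-160,73,20),(d(612,421),-160,-73,20),(d(108,160),138,73,73),(d(303,66),138,-73,73)]
for sel in (L,L[:5],L[5:]):
    Q=[ray(a[0],a[1],z) for a,x,y,z in sel]; P=[(x,y) for _,x,y,z in sel]
    th,t,r,R=fit(P,Q); print(th,t,r.round(1))
th,t,r,R=fit([(x,y) for _,x,y,z in L],[ray(a[0],a[1],z) for a,x,y,z in L])
inv=lambda q:R.T@(q-t)
# canister: top line at z~70
print("can", [inv(ray(*p,70)).round(1) for p in (s(255,97),d(512,283),d(345,375))])
print('world lip etc',{k:(R@np.array(p)+t).round(0) for k,p in dict(can=(-100,0),seat=(107,0),toe=(-160,0)).items()})
for n,p,z in (("spare",(229,232),130),("jar",(290,261),70),("slide",(406,237),35)):
  q=ray("scene",p,z); print(n,q.round(0),inv(q).round(0))
# purple
import cv2
im=cv2.imread("pics/scene0.png");m=((im[:,:,0]>im[:,:,1]*1.6+15)&(im[:,:,2]>im[:,:,1]*1.5)).astype('uint8')
n,_,st,ce=cv2.connectedComponentsWithStats(m)
for i in range(1,n):
  if st[i,4]>200: print(ce[i].round(0),inv(ray("scene",ce[i],35)).round(0))
E
```

```text
1.6955456933087274 [568.43812635  -2.1935503 ] [3.3 1.6 4.3 8.6 0.7 0.8 1.9 1.2 7.1]
1.6925767087806762 [569.80704333  -1.27440734] [2.  1.7 6.  6.9 1.3]
1.6997764343967807 [566.64081725  -3.3032121 ] [1.8 1.4 2.7 5. ]
can [array([-88. ,  31.1]), array([-76.5, -61.8]), array([-70.8,  53.1])]
world lip etc {'can': array([ 581., -101.]), 'seat': array([555., 104.]), 'toe': array([ 588., -161.])}
spare [771. -52.] [ -74. -195.]
jar [734.  86.] [  67. -175.]
slide [511. 281.] [288.  22.]
[253. 121.] [-239.  176.]
[312. 132.] [-66. 215.]
[371. 159.] [119. 203.]
[206. 161.] [-283.   -6.]
```

Run:
```python
from h import *
s=lambda u,v:("scene",(220+(u+.5)/4.7-.5,150+(v+.5)/4.7-.5))
d=lambda u,v:("side",(240+(u+.5)/4-.5,150+(v+.5)/4-.5))
L=[(s(188,52),-160,73,20),(s(62,238),-160,-73,20),(s(470,390),90,-67,34.7),(s(653,203),138,73,73),(s(548,412),138,-73,73),
(d(416,556),-160,73,20),(d(612,421),-160,-73,20),(d(108,160),138,73,73),(d(303,66),138,-73,73),
(s(571,189),90,70,44.5),(s(458,398),90,-73,44),(d(121,192),138,73,43.7),(d(304,97),138,-67,43.7),(s(542,436),138,-73,43.7),(s(640,221),138,73,43.7)]
th,t,r,R=fit([(x,y) for _,x,y,z in L],[ray(a[0],a[1],z) for a,x,y,z in L])
print(th,t)
for a,x,y,z in L: print(a[0],x,y,z,(R.T@(ray(a[0],a[1],z)-t)-(x,y)).round(1))
```

```text
1.693480298079178 [569.26340739  -3.12932704]
scene -160 73 20 [ 2.3 -2.6]
scene -160 -73 20 [2.7 0.8]
scene 90 -67 34.7 [1.6 5.1]
scene 138 73 73 [ 0.5 -7.6]
scene 138 -73 73 [1.6 0.4]
side -160 73 20 [ 0.2 -0.1]
side -160 -73 20 [2.  2.1]
side 138 73 73 [1.8 1.7]
side 138 -73 73 [-3.4  6.5]
scene 90 70 44.5 [-0.1  0.6]
scene 90 -73 44 [-0.2 -0. ]
side 138 73 43.7 [-1.3 -2.4]
side 138 -67 43.7 [-2.5 -0.5]
scene 138 -73 43.7 [ 0.3 -0.1]
scene 138 73 43.7 [-5.6 -3.8]
```

```bash
cat >> h.py <<'E'
from scipy.spatial.transform import Rotation as Ro
TH=1.6935; T0=np.array([569.3,-3.1]); RR=np.array([[np.cos(TH),-np.sin(TH)],[np.sin(TH),np.cos(TH)]])
def r2w(x,y): return RR@np.array([x,y])+T0
def w2r(q): return RR.T@(np.array(q[:2])-T0)
def tool():
    s=env.state(); return s, Ro.from_euler('xyz',s['tcp_rot']).as_matrix()
def goal(x,y,z,flip=1):
    """deltas in tool axes to a tool-down pose at ramp x,y, tip height z"""
    s,R=tool()
    zt=np.r_[RR@np.array([0,flip]),0]; xt=np.array([0,0,-1.]); G=np.column_stack([xt,np.cross(zt,xt),zt])
    p=np.r_[r2w(x,y),z+25]
    print('t',s['t'],'ramp tcp',w2r(s['eef_pos']).round(1),'tip z',(s['eef_pos'][2]-25).round(1),'F',(s['ft_force']).round(2),'open',s['opening'])
    print('shift',(R.T@(p-s['eef_pos'])).round(1),'turn',Ro.from_matrix(R.T@G).as_rotvec().round(3),'j6',s['joints'][5].round(2))
    print('tool y in ramp',(RR.T@R[:2,1]).round(3))
E
python3 - <<'E'
from h import *
goal(-150,0,215,1);goal(-150,0,215,-1)
E
```

```text
t 0.15 ramp tcp [610.1 245.8] tip z 214.2 F [-0.35 -0.69 -0.63] open 0.9998173918485445
shift [-4.000e-01 -5.993e+02 -5.283e+02] turn [-2.106e+00 -0.000e+00 -1.000e-03] j6 -0.11
tool y in ramp [0.51 0.86]
t 0.15 ramp tcp [610.1 245.8] tip z 214.2 F [-0.35 -0.69 -0.63] open 0.9998173918485445
shift [-4.000e-01 -5.993e+02 -5.283e+02] turn [ 1.035e+00 -1.000e-03  0.000e+00] j6 -0.11
tool y in ramp [0.51 0.86]
```

>>> step_arm(
  rows=[
    [0,0,0,0.173,0,0],
    [0,0,0,0.173,0,0],
    [0,0,0,0.173,0,0],
    [0,0,0,0.173,0,0],
    [0,0,0,0.173,0,0],
    [0,0,0,0.173,0,0],
  ],
  grip=70,
)

```text
t: 0.9
eef_pos: [250.3, 571.8, 237.5]
tcp_rot: [-2.17, 1.567, -2.082]
ft_force: [-0.0, -0.7, -0.1]
opening: 0.737
```

```bash
python3 -c "
from h import *
goal(-160,0,215,-1)"
```

```text
t 0.9 ramp tcp [609.6 246.2] tip z 212.5 F [-0.01 -0.74 -0.13] open 0.7371409893077417
shift [-5.000e-01 -7.605e+02  2.731e+02] turn [-0.035 -0.002  0.003] j6 0.96
tool y in ramp [ 0.999 -0.035]
```

>>> step_arm(
  rows=[
    [0,-50,18,-0.01,0,0],
    [0,-50,18,-0.01,0,0],
    [0,-50,18,0,0,0],
    [0,-50,18,0,0,0],
    [0,-50,18,0,0,0],
    [0,-50,18,0,0,0],
    [0,-50,18,0,0,0],
    [0,-50,18,0,0,0],
  ],
)

```text
t: 1.9
eef_pos: [437.6, 179.5, 237.2]
tcp_rot: [-2.194, 1.566, -2.083]
ft_force: [0.8, 0.4, 0.3]
opening: 0.735
```

```bash
python3 -c "
from h import *
goal(-160,0,215,-1)"
```

```text
t 1.9 ramp tcp [197.3 108.3] tip z 212.2 F [0.85 0.41 0.29] open 0.7354153438749007
shift [  -1.7 -355.9  112.7] turn [-0.012 -0.003  0.004] j6 0.14
tool y in ramp [ 1.    -0.012]
```

>>> step_arm(
  rows=[
    [0,-45,14,-0.002,0,0.001],
    [0,-45,14,-0.002,0,0.001],
    [0,-45,14,-0.002,0,0.001],
    [0,-45,14,-0.002,0,0],
    [0,-45,14,0,0,0],
    [0,-45,14,0,0,0],
    [0,-45,14,0,0,0],
    [0,-40,14,0,0,0],
  ],
)

```text
t: 2.9
eef_pos: [593.2, -173.6, 236.9]
tcp_rot: [-3.048, 1.567, -2.932]
ft_force: [0.6, 0.8, 0.5]
opening: 0.737
```

Run:
```python
from h import *
import cv2
goal(-160,0,215,-1)
for n in ("scene","side","wrist"): cv2.imwrite(f"pics/{n}1.png",env.read_camera(n)[:,:,::-1])
```

```text
t 2.9 ramp tcp [-172.1   -2.8] tip z 211.9 F [0.63 0.81 0.5 ] open 0.7365711589961067
shift [-3.1 12.1 -2.9] turn [-0.006 -0.004  0.   ] j6 -0.51
tool y in ramp [ 1.    -0.006]
```

View pics/wrist1.png

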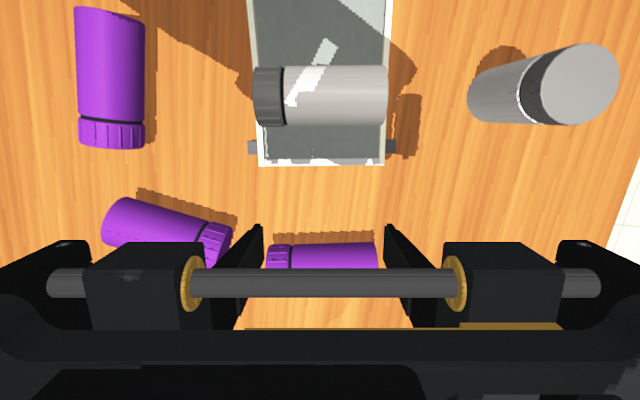

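View pics/side1.png

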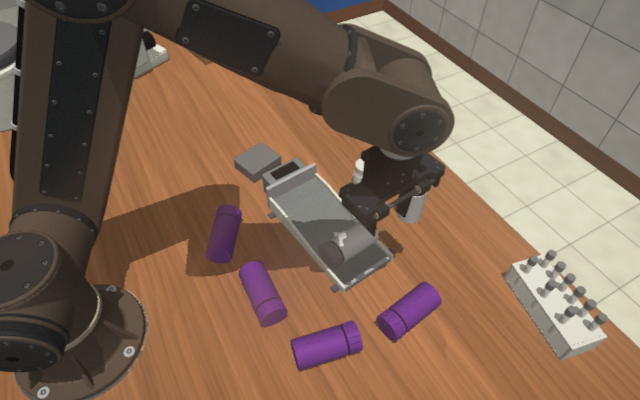

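The wrist view shows the canister spanning rows 66–126 and columns 252–387, with the lip edge at rows 160–165. I'll compute the axis from the tangent rays.

```bash
cat >> h.py <<'E'
def wray(uv,pz):
    """wrist pixel onto world plane z -> ramp xy"""
    c=env.get_calibration('wrist');s,R=tool();H=c['hand_eye']
    d=R@H[:3,:3]@np.array([(uv[0]-c['cx'])/c['fx'],(uv[1]-c['cy'])/c['fy'],1]); o=R@H[:3,3]+s['eef_pos']
    return w2r(o+d*(pz-o[2])/d[2]),o,d/np.linalg.norm(d)
def axis(col,r1,r2,pz=40):
    _,o,a=wray((col,r1),pz);_,o,b=wray((col,r2),pz); d=a+b
    return w2r(o+d*(pz-o[2])/d[2])
E
python3 - <<'E'
from h import *
for c,r1,r2 in ((320,66,126),(300,67,126),(370,66,125)): print(axis(c,r1,r2).round(1))
print('ends',wray((254,95),45)[0],wray((387,95),45)[0])
print('lip corners outer',wray((258,165),20)[0],wray((386,163),20)[0])
E
```

```text
[-81.    1.8]
[-81.3  22.6]
[-80.8 -50.3]
ends [-79.00061152  69.44770318] [-79.991722   -66.94003096]
lip corners outer [-155.03220421   75.07518778] [-153.61505377  -73.90077925]
```

>>> step_arm(
  rows=[
    [0,15,-1.5,-0.006,-0.004,0],
    [20,12,-1.5,0,0,0],
    [40,0,0,0,0,0],
    [40,0,0,0,0,0],
    [40,0,0,0,0,0],
    [20,0,0,0,0,0],
    [0,0,0,0,0,0],
  ],
)

```text
t: 3.92
eef_pos: [583.1, -133.0, 74.7]
tcp_rot: [0.433, 1.569, 0.564]
ft_force: [-0.9, -0.0, 0.1]
opening: 0.737
```

Run:
```python
from h import *
import cv2
goal(-142,0,26,-1)
for n in ("scene","wrist"): cv2.imwrite(f"pics/{n}2.png",env.read_camera(n)[:,:,::-1])
a=cv2.imread("pics/scene2.png")[120:270,190:390]; cv2.imwrite("pics/sz2.png",cv2.resize(a,None,fx=4,fy=4,interpolation=cv2.INTER_CUBIC))
```

```text
t 3.925 ramp tcp [-130.6    2.2] tip z 49.7 F [-0.86 -0.05  0.09] open 0.7373573832640248
shift [ 23.7 -11.4   2.1] turn [ 0.009  0.002 -0.001] j6 -0.47
tool y in ramp [1.    0.009]
```

View pics/sz2.png

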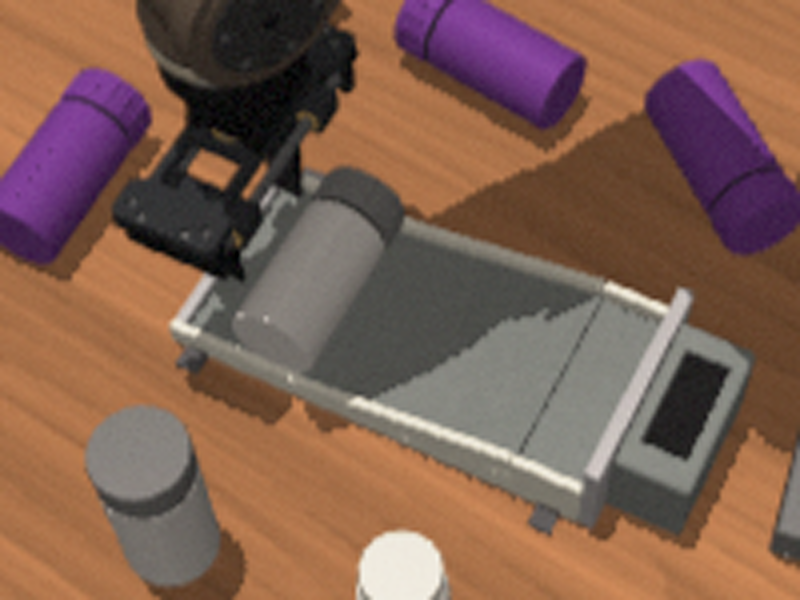

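View pics/wrist2.png

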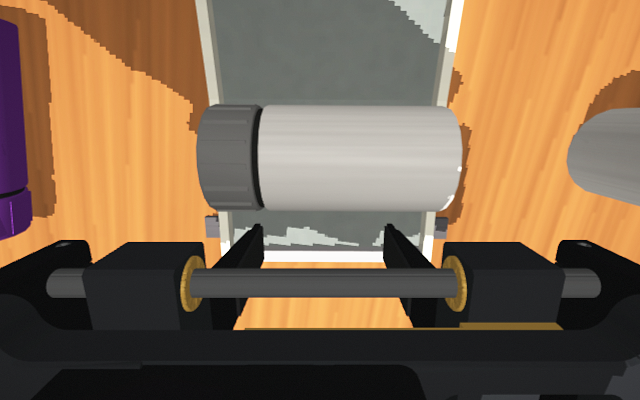

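The fingers are straight above the gap behind the canister (rows 104–211), centred between the cheeks, with the tips at about (255,228) and (392,228).

Run:
```python
from h import *
print(axis(330,104,211),axis(290,104,211),axis(430,105,211), wray((220,261),20)[0],wray((436,261),20)[0])
print('tip',wray((258,226),50)[0])
```

```text
[-84.00509683  -1.58975034] [-84.20582441  21.68499126] [-83.69213363 -59.88842819] [-159.43586279   74.24917678] [-158.26910242  -78.04430615]
tip [-122.25329402   39.96262282]
```

>>> step_arm(
  rows=[
    [0,-4,1,0.005,0,0],
    [8,-3,1,0.003,0,0],
    [8,0,0,0,0,0],
    [6,0,0,0,0,0],
    [0,0,0,0,0,0],
  ],
)

```text
t: 4.65
eef_pos: [588.0, -140.9, 55.4]
tcp_rot: [-0.281, 1.563, -0.158]
ft_force: [-0.0, 0.1, -0.0]
opening: 0.737
```

Run:
```python
from h import *
import cv2
goal(-138,-1,26,-1)
```

```text
t 4.65 ramp tcp [-139.    -1.7] tip z 30.4 F [-0.03  0.12 -0.03] open 0.7366767661078593
shift [ 4.4  1.1 -0.7] turn [-0.     0.008  0.002] j6 -0.47
tool y in ramp [ 1. -0.]
```

>>> step_arm(
  rows=[
    [0.5,3,0,0,0.004,0],
    [0.5,3,0,0,0.004,0],
    [0,3,0,0,0,0],
    [0,3,0,0,0,0],
    [0,3,0,0,0,0],
    [0,3,0,0,0,0],
    [0,3,0,0,0,0],
    [0,3,0,0,0,0],
  ],
)

```text
t: 5.65
eef_pos: [585.1, -115.3, 54.8]
tcp_rot: [-1.582, 1.568, -1.459]
ft_force: [-0.2, 0.3, 0.7]
opening: 0.737
```

Run:
```python
from h import *
import cv2
goal(-115,-1,30,-1)
for n in ("wrist",): cv2.imwrite(f"pics/{n}3.png",env.read_camera(n)[:,:,::-1])
```

```text
t 5.65 ramp tcp [-113.3   -1.9] tip z 29.8 F [-0.15  0.34  0.7 ] open 0.7367757813186194
shift [-0.2 -1.7 -0.9] turn [ 0.    -0.     0.003] j6 -0.42
tool y in ramp [1. 0.]
```

View pics/wrist3.png

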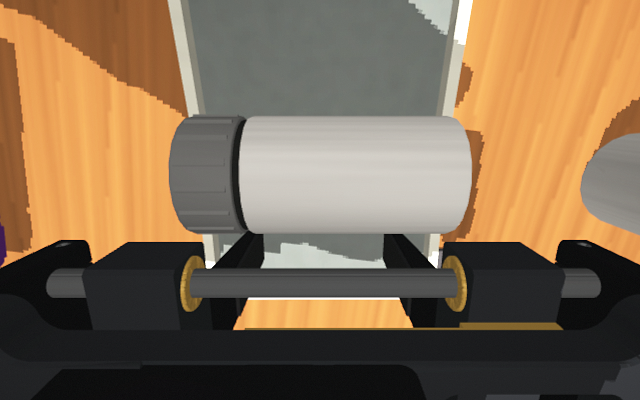

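Run:
```python
from h import *
print(axis(330,115,233),axis(290,115,233),axis(430,115,233))
```

```text
[-71.13009197  -4.64616248] [-71.15410399  16.13568958] [-71.01481705 -56.57122584]
```

>>> step_arm(
  rows=[
    [0,3,0,0,0,0],
    [0,3,0,0,0,0],
    [0,3,0,0,0,0],
    [0,3,0,0,0,0],
    [0,3,0,0,0,0],
    [0,3,0,0,0,0],
    [-0.5,3,0,0,0,0],
    [-0.5,3,0,0,0,0],
  ],
)

```text
t: 6.7
eef_pos: [582.0, -89.9, 55.9]
tcp_rot: [-1.474, 1.568, -1.351]
ft_force: [0.9, -0.4, 1.1]
opening: 0.737
```

Run:
```python
from h import *
import cv2
goal(-90,-1,30,-1)
for n in ("wrist",): cv2.imwrite(f"pics/{n}4.png",env.read_camera(n)[:,:,::-1])
```

```text
t 6.7 ramp tcp [-87.7  -2. ] tip z 30.9 F [ 0.91 -0.41  1.11] open 0.7368861135142545
shift [ 0.9 -2.3 -1. ] turn [0.    0.    0.003] j6 -0.38
tool y in ramp [1. 0.]
```

View pics/wrist4.png

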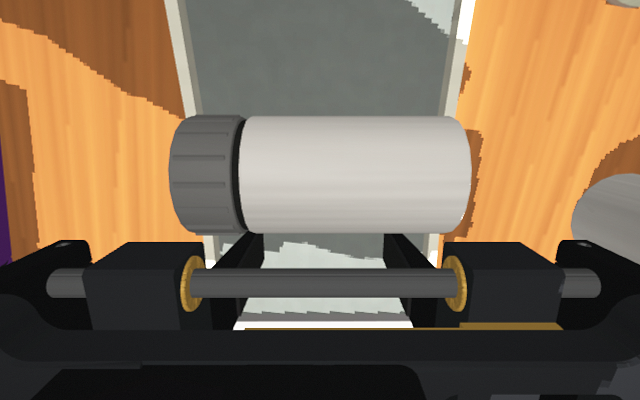

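The canister keeps the same place in the frame (rows 115–233), so the fingers are in contact and it is square. I'll carry on up the slope.

>>> step_arm(
  rows=[
    [-0.8,3.5,0,0,0,0],
    [-0.8,3.5,0,0,0,0],
    [-0.8,3.5,0,0,0,0],
    [-0.8,3.5,0,0,0,0],
    [-0.8,3.5,0,0,0,0],
    [-0.8,3.5,0,0,0,0],
    [-0.8,3.5,0,0,0,0],
    [-0.8,3.5,0,0,0,0],
  ],
)

```text
t: 7.75
eef_pos: [578.4, -60.0, 62.8]
tcp_rot: [-1.399, 1.568, -1.276]
ft_force: [0.2, -0.8, 0.9]
opening: 0.736
```

>>> step_arm(
  rows=[
    [-0.8,3.5,0,0,0,0],
    [-0.8,3.5,0,0,0,0],
    [-0.8,3.5,0,0,0,0],
    [-0.8,3.5,0,0,0,0],
    [-0.8,3.5,0,0,0,0],
    [-0.8,3.5,0,0,0,0],
    [-0.8,3.5,0,0,0,0],
    [-0.8,3.5,0,0,0,0],
  ],
)

```text
t: 8.75
eef_pos: [574.6, -30.2, 69.5]
tcp_rot: [-1.453, 1.568, -1.33]
ft_force: [0.6, -1.7, 1.0]
opening: 0.736
```

Run:
```python
from h import *
import cv2
goal(-32,-1,40,-1)
for n in ("wrist",): cv2.imwrite(f"pics/{n}5.png",env.read_camera(n)[:,:,::-1])
```

```text
t 8.75 ramp tcp [-27.6  -2. ] tip z 44.5 F [ 0.64 -1.73  1.03] open 0.735531203309099
shift [ 4.5 -4.4 -1. ] turn [0.    0.    0.003] j6 -0.29
tool y in ramp [1. 0.]
```

View pics/wrist5.png

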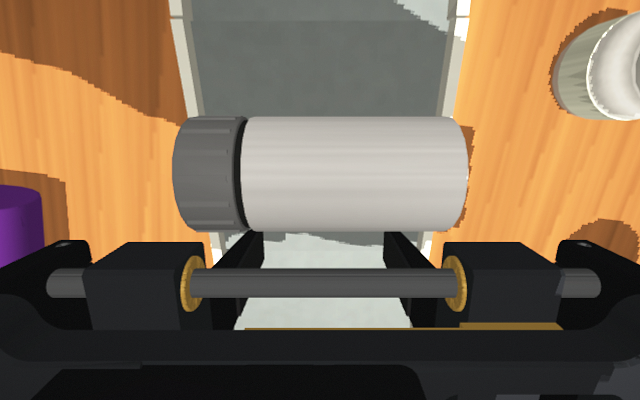

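>>> step_arm(
  rows=[
    [-0.3,3.5,0,0,0,0],
    [-0.3,3.5,0,0,0,0],
    [-0.3,3.5,0,0,0,0],
    [-0.3,3.5,0,0,0,0],
    [-0.3,3.5,0,0,0,0],
    [-0.3,3.5,0,0,0,0],
    [-0.3,3.5,0,0,0,0],
    [-0.3,3.5,0,0,0,0],
  ],
)

```text
t: 9.8
eef_pos: [570.9, -0.2, 72.1]
tcp_rot: [-1.496, 1.568, -1.373]
ft_force: [0.6, -1.4, 0.8]
opening: 0.735
```

>>> step_arm(
  rows=[
    [-0.6,3.5,0,0,0,0],
    [-0.6,3.5,0,0,0,0],
    [-0.6,3.5,0,0,0,0],
    [-0.6,3.5,0,0,0,0],
    [-0.6,3,0,0,0,0],
    [-0.6,3,0,0,0,0],
    [-0.6,3,0,0,0,0],
    [-0.6,3,0,0,0,0],
  ],
)

```text
t: 10.8
eef_pos: [567.4, 27.5, 77.1]
tcp_rot: [-1.493, 1.568, -1.37]
ft_force: [0.4, -0.9, 0.3]
opening: 0.738
```

Run:
```python
from h import *
import cv2
goal(44,-1,52,-1)
for n in ("wrist",): cv2.imwrite(f"pics/{n}6.png",env.read_camera(n)[:,:,::-1])
```

```text
t 10.8 ramp tcp [30.6 -1.9] tip z 52.1 F [ 0.39 -0.86  0.35] open 0.7375603181088229
shift [ 0.1 13.4 -0.9] turn [0.    0.    0.003] j6 -0.19
tool y in ramp [1. 0.]
```

View pics/wrist6.png

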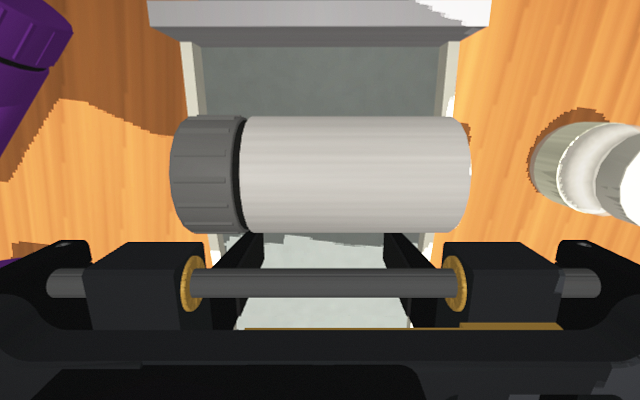

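Run:
```python
from h import *
print(axis(330,115,232,62.5), wray((320,26),73)[0])
```

```text
[73.03593486 -4.64103213] [139.89637657   0.35651389]
```

>>> step_arm(
  rows=[
    [-0.3,2,0,0,0,0],
    [-0.3,2,0,0,0,0],
    [-0.3,2,0,0,0,0],
    [-0.3,1.5,0,0,0,0],
    [-0.2,1.5,0,0,0,0],
    [-0.2,1.5,0,0,0,0],
    [0,1.5,0,0,0,0],
    [0,1.5,0,0,0,0],
  ],
)

```text
t: 11.85
eef_pos: [565.6, 42.0, 78.8]
tcp_rot: [-1.525, 1.568, -1.403]
ft_force: [-0.1, -1.0, 0.7]
opening: 0.735
```

>>> step_arm(
  rows=[
    [0,1.5,0,0,0,0],
    [0,1.5,0,0,0,0],
    [0,1.5,0,0,0,0],
    [0,1.5,0,0,0,0],
  ],
)

```text
t: 12.35
eef_pos: [564.6, 48.6, 78.6]
tcp_rot: [-1.737, 1.568, -1.614]
ft_force: [0.3, -0.1, 0.4]
opening: 0.739
```

Run:
```python
from h import *
import cv2
goal(50,-1,52,-1)
for n in ("wrist",): cv2.imwrite(f"pics/{n}7.png",env.read_camera(n)[:,:,::-1])
```

```text
t 12.35 ramp tcp [51.9 -1.7] tip z 53.6 F [ 0.29 -0.09  0.41] open 0.7389612969538684
shift [ 1.6 -1.9 -0.7] turn [ 0.    -0.     0.002] j6 -0.15
tool y in ramp [1. 0.]
```

View pics/wrist7.png

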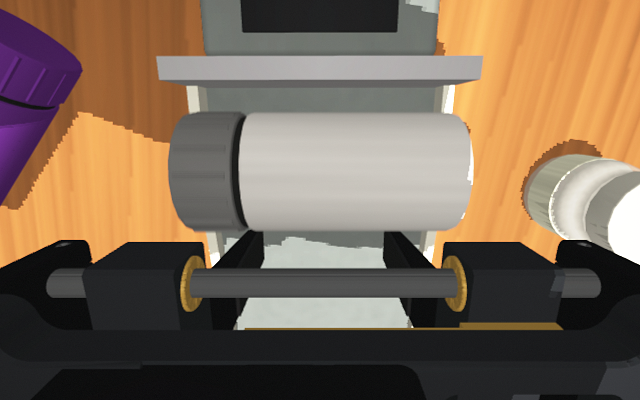

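>>> step_arm(
  rows=[
    [0,0,0,0,0,0],
    [0,0,0,0,0,0],
  ],
)

```text
t: 12.65
eef_pos: [564.6, 48.8, 78.6]
tcp_rot: [-1.751, 1.568, -1.628]
ft_force: [0.2, 0.1, -0.1]
opening: 0.734
```

Run:
```python
from h import *
import cv2
goal(50,-1,52,-1)
for n in ("wrist",): cv2.imwrite(f"pics/{n}8.png",env.read_camera(n)[:,:,::-1])
```

```text
t 12.65 ramp tcp [52.1 -1.6] tip z 53.6 F [ 0.24  0.08 -0.14] open 0.734312984000198
shift [ 1.6 -2.1 -0.6] turn [ 0.    -0.     0.002] j6 -0.15
tool y in ramp [1. 0.]
```

View pics/wrist8.png

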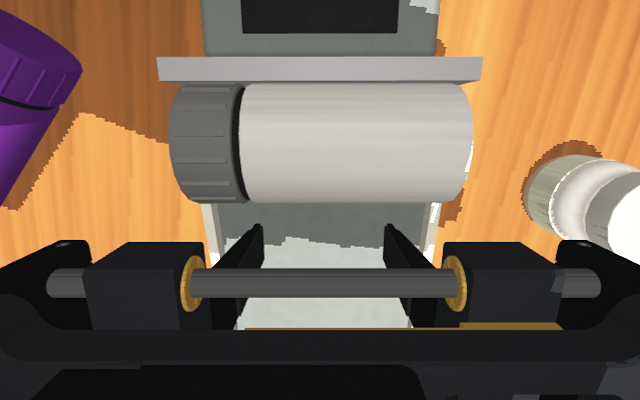

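It has rolled over the crest and now touches the stop (rows 82–203). Next I'll back off and lift clear.

>>> step_arm(
  rows=[
    [0,-6,0,0,0,0],
    [-3,-6,0,0,0,0],
    [-20,-5,0,0,0,0],
    [-40,0,0,0,0,0],
    [-40,0,0,0,0,0],
    [-30,0,0,0,0,0],
    [0,0,0,0,0,0],
    [0,0,0,0,0,0],
  ],
)

```text
t: 13.7
eef_pos: [566.6, 28.4, 215.8]
tcp_rot: [-2.177, 1.568, -2.057]
ft_force: [-0.3, -0.5, -0.0]
opening: 0.737
```

Run:
```python
from h import *
import cv2
goal(50,-1,52,-1)
for n in ("wrist","scene","side"): cv2.imwrite(f"pics/{n}9.png",env.read_camera(n)[:,:,::-1])
```

```text
t 13.7 ramp tcp [31.6 -1.2] tip z 190.8 F [-0.27 -0.47 -0.05] open 0.7374317730910966
shift [138.7  18.7   0. ] turn [-0.002 -0.002  0.002] j6 -0.18
tool y in ramp [ 1.    -0.002]
```

View pics/wrist9.png

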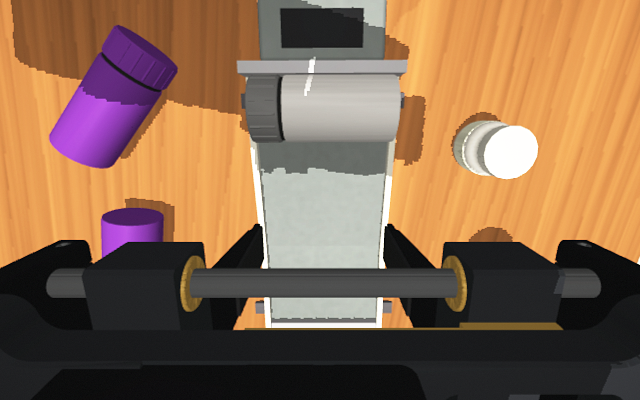

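View pics/scene9.png

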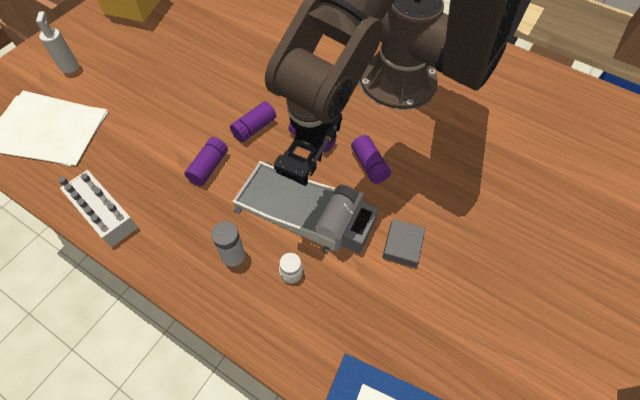

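The canister sits against the stop (wrist view rows 73–141, columns 245–402). The spare, jar and slide box are at their original pixels. I'll do one numeric check and hand in.

Run:
```python
from h import *
print(axis(330,74,141,61),axis(260,75,141,61),axis(395,74,141,61),'stop',wray((320,74),73)[0],'ends',wray((246,108),66)[0],wray((402,108),66)[0])
env.job_done()
```

```text
[109.79082584  -6.40887281] [109.45956759  58.20652016] [109.77881901 -66.30715458] stop [138.08973629   2.56414925] ends [110.14430768  69.88656679] [110.02407322 -71.53331031]
the job is handed in; nothing more can be done
```

The canister is seated against the stop, and I have handed the job in; no verdict is reported. I pushed it up the slope at about 20–30 mm/s with the open fingers behind it. I slowed to about 13 mm/s at the crest, where it rolled over on its own and came to rest in the seat. I then backed the fingers off and lifted clear.

- **Position:** the last wrist picture puts the canister's centre at ramp x ≈ 109.5–110 mm and within about 1 mm of the centre line. Its axis is across the ramp to within about 0.005 rad. The judged window is 100–113 mm.
- **Disagreement:** my x reading is about 2 mm above the stated 105–108 for a seated canister. That fits the few-millimetre error I saw in my ramp fix and the wrist camera; the canister visibly touches the stop.
- **Forces:** the readings I took between moves while pushing were about 1–2 N, and about 0 after the retreat.
- **Bystanders:** in the final scene picture the spare, jar and slide box look to be at the same pixels as at the start. I checked this by eye and did not measure it.
- **Not checked:** I did not measure the canister's speed as it dropped over the crest, or its height in the seat.

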